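# Present a coated plate at the open end of the coating board

### The job

A freshly dried glass thin-layer plate lies on the coating board. Make it ready to be picked up by its edge: with a fingertip swing the little steel stop fully back out of the way, and push the plate by its glass edges flush against the long back rail and along it until it overhangs the open end of the board by about 30 mm. Only push: do not pinch, lift or tip the plate, do not touch its white coated face, and leave the other things alone.

Things in the scene. Friction and masses are not known exactly. Their poses are not given: they have to be found in the camera images.
- board: Black coating board fixed to the bench, level, 155 mm (its x) by 340 mm (its y); origin at the centre of its outline, on the bench; flat top 40 mm above it. +x points to the back rail, +y to the closed end (robot's left), -y to the open end (y = -170 mm). The near side and the open end have no lip. A 6 mm dowel, 10 mm high, stands at x -62.5, y -144 mm.
- open_edge (a point): Point on the top edge of the board's open end (x +15, y -170 mm in the board), in front of the middle of a plate that is flush against the rail. Axes as the board's.
- stop (a joint): Swivel stop. 0 = bar points to the board's +x, across the open end; it cannot swing outward, so the plate cannot push it open. Grows counter-clockwise from above, swinging inward over the board, to 1.57 rad = fully back against the dowel, pointing to the board's +y; there it clears a plate flush against the rail by 10 mm. Light friction (about 1 N at the tip), no spring; stays where left.
- stop_tip (a point): On the stop: flat steel bar 14 mm wide, 1 to 10 mm above the board's top, pivot at x -52, y -154 mm in the board, round free end 50 mm from the pivot, tail 14 mm the other way; pivot screw 13 mm above the top. This point: 42 mm from the pivot towards the free end, mid-height. x axis along the bar away from the pivot.
- plate: Square glass plate 100 x 100 mm, 5 mm thick, 0.13 to 0.21 kg, lying loose and flat on the board. Origin: centre of its underside. Axes along its sides, z up. Flush against the rail its origin is at x = +15 mm in the board.
- coating: White coated layer on top of the plate (part of it), 90 x 90 mm, 1 mm thick, leaving a 5 mm bare glass margin all round; origin at the centre of the layer's underside. Not to be touched.
- small_beaker: Small glass beaker 49 x 47 x 59 mm standing behind the rail; origin at the centre of its underside. Leave it alone.
- weighing_bottle: Short clear glass jar, 36 mm across, 52 mm high, standing behind the rail; origin at the centre of its underside. Leave it alone.
- spatula: Flat steel spatula 12 x 152 x 4 mm lying on the bench off the board's closed end; origin at the centre of its underside, y along it. Leave it alone.
- rail (a point): Middle of the back rail's inner face, at the board's top (x = +65 mm in the board; axes as the board's). The aluminium rail is 12.5 mm wide, stands 8 mm above the top and runs along the whole far side. A like lip, 10 mm wide, closes the +y end (inner face at y = +160 mm).
Not all that is in view belongs to the job. What is meant by the plate is not purple, and is the smaller of those in its own colour.

How it is judged:
On the way:
1. the stop is swung fully back (value of joint stop above 1.4 rad), for 0.2 s.
At the end, for the whole second after the job is handed in: The stop is swung back (joint above 1.4 rad); the plate lies flat and at rest on the board, flush against the back rail (gap under 3 mm, within 0.05 rad), and overhangs the open end by 20 to 40 mm (value of joint stop above 1.4 rad and y of plate in the frame of board between -0.16 and -0.14 m and x of plate in the frame of board above 0.012 m and angle between the x axis of plate and the x axis of board, either way round below 0.05 rad and z of plate in the frame of board between 0.037 and 0.042 m and angle between plate's own z axis and vertical below 0.03 rad and linear speed of plate below 0.01 m/s); the robot touches nothing.
It fails at once if the white coated face is touched (contact force between any of the fingers, the arm and coating above 0.3 N).
It fails at once if the plate is lifted, tipped or pushed off the board (z of plate in the frame of board above 0.046 m or z of plate in the frame of board below 0.034 m or angle between plate's own z axis and vertical above 0.12 rad).
It fails at once if a bystander is disturbed (distance of any of small_beaker, weighing_bottle, spatula from where it was at the start of the episode above 0.02 m or angle between any of small_beaker, weighing_bottle's own z axis and vertical above 0.3 rad).
It also fails if it takes over 64 s, if anything falls off the work surface, if the arm or the gripper's body presses on something with over 40 N, if the wrist force passes 120 N, or if a joint passes its speed limit or range.

### The arm

A 7-joint arm with a two-finger parallel gripper is mounted at the origin on a cart in front of the work surface, level with it; the furniture and walls round the work are solid. World frame = base frame: x ahead of the robot, y to its left, z up, the work surface at z = 0. Lengths are in m, angles in rad, forces in N, time in s.
With the tool pointing down it reaches from about 0.4 to 0.85 m from the base axis. Payload 10.4 kg.
Tool frame: the origin (TCP) lies midway between the tips of the shut fingers; the grasp point (between the pads) lies 19 mm behind it; z points along the fingers, x is the direction in which the jaws open and shut, and the axes are right-handed (so a half turn about z gives the same grasp; the last joint's range is limited). The gripper opens to 85 mm and grips with 20 to 120 N. Pads are 22 mm wide; open, the fingers measure 114 mm over their backs; the gripper's body (76 mm by 85 mm) begins 54 mm behind the grasp point. The pads swing forward as they close: fully open they stand 13 mm farther back than shut.
Start: joints at [-1.174, 0.332, -0.065, 1.46, 0.022, 1.35, -0.088], TCP at [0.255, 0.571, 0.231] pointing down, gripper open.
Joint ranges: [-2.6, 2.6], [-0.5, 2.12], [-1.47, 1.34], [0.16, 2.42], [-1.27, 4.41], [0.06, 2.06], [-2.6, 2.6]. Speed limits (rad/s): [2.22, 2.22, 2.79, 2.79, 3.14, 3.14, 3.14].

### API

Orientations are given as a unit quaternion [x, y, z, w].
In Python, from workcell import telemetry, eyes, order gives the robot as it stands.
- The arm moves only by the tool servo_tool, never from a script. Its argument "deltas" is a list of rows, each a list of 3 entries, a list of its own where there are three numbers: the shift along the tool's x, y, z in cm, then the turn about the tool's z in rad, then the finger opening in cm, from 0 to 8.54. A call has 1 to 12 rows; each row shifts and turns the pose as measured when the row begins, along the tool's axes as they then stand; what a row does not reach is not made up. A row lasts 1/12 s, in which the tool goes at most 41.7 mm and 7.16 degrees, less where a joint would pass 70% of its speed; a pose out of reach is approached as far as the arm can. A call is refused whole if a number of a shift passes 4.17 or a number of a turn 0.125, either way. A call with a gripper value outside its range is refused whole. The fingers move at their own pace and stop on an object; "force" is the grip in N (left out, the last holds). Time passes only in rows, so rows that do not move let the fingers close. It gives the time, the measured TCP pose, the force and the opening at its end, in the units of the state.
- telemetry.get_obs(): the state, without advancing time (a new reading comes with each control period).
- eyes.camera(name): name is "scene" or "top" or "wrist"; returns (picture, depth): 400x640x3 uint8, blue, green, red; 400x640 float32, m along the optical axis (not along the pixel's ray), 0 where there is no reading.
- eyes.calibration(name): a dict with "fx", "fy", "cx", "cy" (pixels), "rvec" (rotation vector, rad) and "tvec" (3), from world to camera coordinates, as OpenCV has them. Camera axes: x right, y down, z forward; pixel columns grow to the right and rows downward; lengths in m; the calibration is good to about 2 mm. A picture is of the moment at which its call begins: read the wrist's pose just before it. calibration takes no time and is no camera call; for the wrist camera it gives the pose at the moment of the call.
- order.hand_in(): hands the job in, once; it reports no verdict.
The state is a dict: "clock": time; "joint_pos": joint angles; "joint_velocities": joint speeds; "tau": joint torques, N m; "position": TCP position; "ee_rot": TCP orientation; "ft_force": force on the tool from outside, world axes, zero at the start; "torque": the same for the moment, N m; "grip_width": opening from 0.0 (shut) to 1.0 (fully open).
Only numpy, scipy, OpenCV 4.12 (cv2) and the standard library are available. Lean on these libraries where they do the work, as an engineer would, in place of code of your own. Each camera call takes 0.05 s, during which the arm holds its last target. There are 200 camera calls.

## Working session

There is one attempt and no reset: what is moved stays moved. The work goes in short steps, Python scripts to look and compute and a tool call to move; the robot and the scene stay as the last step left them, time stands still between calls to the robot, and variables do not carry over. Pictures are saved under pics/ and viewed, about 8 in all and at most 12, crops included, and the job is handed in when it is done.

Besides the shell and the picture viewer there is one more tool, called after "Emit:" by a JSON object that holds its "api" and its "payload". servo_tool: Moves the arm, as the interface text tells. Its arguments: {"type":"object","properties":{"deltas":{"type":"array"},"force":{"type":"number"}},"required":["deltas"]}

```bash
mkdir -p pics; cat > h.py <<'E'
import numpy as np, cv2
from workcell import telemetry, eyes, order
def cam(n):
    c=eyes.calibration(n); p,d=eyes.camera(n); return p,d,c
def world(c,d,u,v):
    u=np.asarray(u,float);v=np.asarray(v,float)
    z=d; P=np.stack([(u-c['cx'])/c['fx']*z,(v-c['cy'])/c['fy']*z,z],-1)
    R=cv2.Rodrigues(np.array(c['rvec'],float))[0]
    return (P-np.array(c['tvec']).ravel())@R
def ray(c,u,v,h):
    """intersect pixel rays with plane z=h"""
    R=cv2.Rodrigues(np.array(c['rvec'],float))[0]; o=-R.T@np.array(c['tvec']).ravel()
    u=np.asarray(u,float);v=np.asarray(v,float)
    D=np.stack([(u-c['cx'])/c['fx'],(v-c['cy'])/c['fy'],np.ones_like(u)],-1)@R
    return o+D*((h-o[2])/D[...,2])[...,None]
E
python3 - <<'E'
from h import *
o=telemetry.get_obs(); print(o['clock'],o['position'],o['ee_rot'],o['grip_width'])
for n in('top','scene'):
    p,d,c=cam(n); cv2.imwrite(f'pics/{n}0.png',p); np.savez(f'{n}0.npz',p=p,d=d,c=c); print(n,c)
E
```

```text
0.0 [0.25457055 0.57039754 0.23049479] [ 8.38906194e-01  5.44275536e-01 -6.00761015e-04  4.21350434e-04] 1.0007448584430205
top {'fx': 502.2274765616158, 'fy': 502.2274765616158, 'cx': 317.8453152481179, 'cy': 193.47024324489044, 'rvec': array([ 2.1294101 , -2.16694367,  0.13434687]), 'tvec': array([-0.0606654 ,  0.58331033,  1.66777168])}
scene {'fx': 427.19488475024366, 'fy': 427.19488475024366, 'cx': 313.8198087792341, 'cy': 194.170070100621, 'rvec': array([-0.00454786,  2.61243634, -1.72123222]), 'tvec': array([0.55455674, 0.10061649, 1.48886974])}
```

View pics/top0.png

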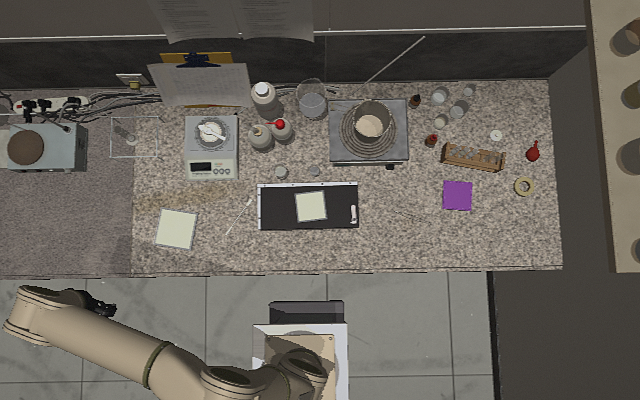

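View pics/scene0.png

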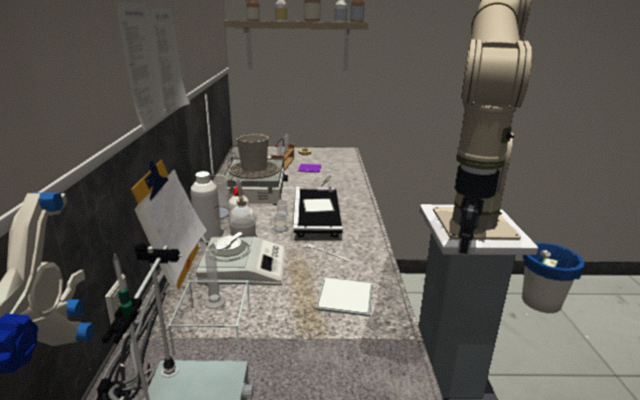

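Candidates: white plate on the board (311,206), a larger white plate (176,229) and a purple one (457,196). The one on the board fits, since it is not purple and is the smaller of the two white ones. I'll confirm it in a crop and measure.

```bash
python3 - <<'E'
from h import *
z=np.load('top0.npz',allow_pickle=True); p=z['p']; c=z['c'].item(); d=z['d']
cv2.imwrite('pics/crop1.png',cv2.resize(p[160:240,240:370],None,fx=6,fy=6,interpolation=cv2.INTER_CUBIC))
g=p.astype(int).min(2)
m=((g>150)).astype(np.uint8); n,l,s,ce=cv2.connectedComponentsWithStats(m)
for i in range(1,n):
    if s[i,4]>60 and 240<ce[i,0]<370 and 150<ce[i,1]<250:
        v,u=np.where(l==i); print(s[i],ce[i],cv2.minAreaRect(np.stack([u,v],1).astype(np.float32)))
# board top: depth plane z~0.04
V,U=np.mgrid[150:250,230:380]; W=world(c,d[150:250,230:380],U,V)
k=(abs(W[...,2]-.041)<.008); 
k=cv2.morphologyEx(k.astype(np.uint8),cv2.MORPH_OPEN,np.ones((5,5)))
n,l,s,ce=cv2.connectedComponentsWithStats(k)
i=1+np.argmax(s[1:,4]); pts=W[l==i]; print(s[i],np.median(pts[:,2]))
r=cv2.minAreaRect((pts[:,:2]*1000).astype(np.float32)); print(r); print(cv2.boxPoints(r))
E
```

```text
[257 181 101   6 322] [306.64285714 183.97826087] ((306.9991760253906, 183.96755981445312), (3.388467311859131, 100.07012939453125), 88.51213073730469)
[296 192  30  29 717] [310.28312413 205.94700139] ((310.3000183105469, 205.9000244140625), (26.667465209960938, 27.163606643676758), 82.87498474121094)
[257 195   3  23  63] [258.04761905 205.74603175] ((258.0, 206.0), (22.0, 2.0), 90.0)
[  87   35   40   43 1034] 0.04048172618388893
((537.4523315429688, -135.1510467529297), (143.92288208007812, 130.90365600585938), 2.0298986434936523)
[[ 463.21768   -72.28923 ]
 [ 467.8544   -203.11075 ]
 [ 611.687    -198.01286 ]
 [ 607.0503    -67.191345]]
```

View pics/crop1.png

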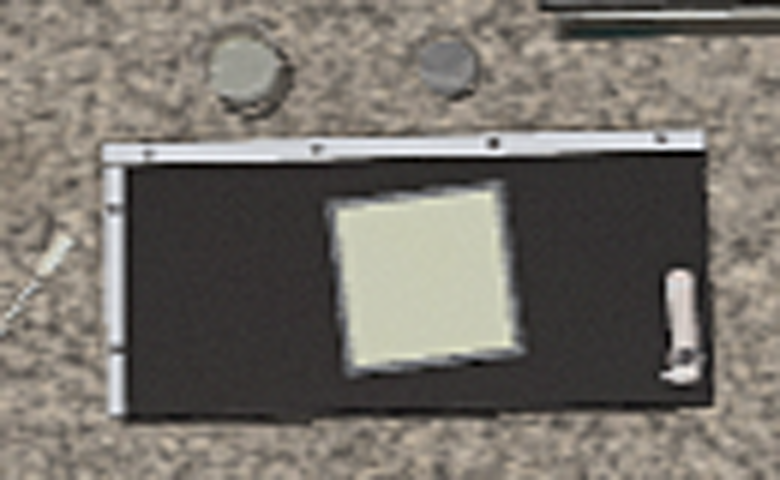

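Confirmed: the plate on the board has a white coat with a glass margin, and the stop lies across the open end at right (crop 683,330). Next is the board frame.

```bash
cat >> h.py <<'E'
def bframe(A,B,th): # world->board xy
    pass
E
python3 - <<'E'
from h import *
c=np.load('top0.npz',allow_pickle=True)['c'].item()
def W(pts,h):
    p=np.array(pts,float); return ray(c,240+(p[:,0]+.5)/6-.5,160+(p[:,1]+.5)/6-.5,h)[:,:2]*1000
print('rail outer top L,R (z48)',W([(102,143),(705,128)],.048))
print('rail inner top L,R (z48)',W([(127,166),(705,152)],.048))
print('near corners L,R (z40)',W([(125,419),(713,403)],.04))
pl=W([(329,203),(502,183),(524,350),(348,375)],.045);print('plate',pl,pl.mean(0))
print('stop tip end, screw',W([(680,268)],.05),W([(684,354)],.053))
E
```

```text
rail outer top L,R (z48) [[ 619.08348023  136.29767103]
 [ 621.40399359 -204.5550185 ]]
rail inner top L,R (z48) [[ 605.68108272  122.17088353]
 [ 607.70429674 -204.18220911]]
near corners L,R (z40) [[ 463.40484272  124.51284872]
 [ 466.61846794 -205.3652893 ]]
plate [[582.93456036   8.43898266]
 [592.556279   -89.39731083]
 [497.83215007 -99.9990852 ]
 [485.53744149  -1.17603423]] [539.71510773 -45.5333619 ]
stop tip end, screw [[ 541.92909634 -188.24993736]] [[ 493.34491295 -189.03198852]]
```

Emit:
{"api": "servo_tool", "payload": {"deltas": [[[0,0,0],-0.107,0],[[0,0,0],-0.107,0],[[0,0,0],-0.107,0],[[0,0,0],-0.107,0],[[0,0,0],0,0],[[0,0,0],0,0],[[0,0,0],0,0]], "force": 40}}

```text
clock: 0.68
position: [0.254, 0.569, 0.2274]
ee_rot: [0.7, 0.714, -0.003, 0.001]
ft_force: [-0.3, -0.1, 0.7]
grip_width: 0.006
```

Emit:
{"api": "servo_tool", "payload": {"deltas": [[[-3.3,1.1,0],0.005,0],[[-3.3,1.1,0],0,0],[[-3.3,1.1,0],0,0],[[-3.3,1.1,0],0,0],[[-3.3,1.1,0],0,0],[[-3.3,1.1,0],0,0],[[-3.3,1.1,0],0,0],[[-3.3,1.1,0],0,0],[[-3.3,1.1,0],0,0],[[-3.3,1.1,0],0,0],[[-3.3,1.1,0],0,0],[[-3.3,1.1,0],0,0]]}}

```text
clock: 1.68
position: [0.3857, 0.1619, 0.2263]
ee_rot: [0.711, 0.703, -0.003, -0.002]
ft_force: [1.0, -0.4, 0.6]
grip_width: 0.0
```

Emit:
{"api": "servo_tool", "payload": {"deltas": [[[-3.3,1.3,0],-0.02,0],[[-3.3,1.3,0],0,0],[[-3.3,1.3,0],0,0],[[-3.3,1.3,0],0,0],[[-3.3,1.3,0],0,0],[[-3.3,1.3,0],0,0],[[-3.3,1.3,0],0,0],[[-3.3,1.3,0],0,0],[[-3.3,1.3,0],0,0],[[-3.3,1.3,0],0,0],[[-3.3,1.3,0],0,0],[[-3.3,1.3,0],0,0]]}}

```text
clock: 2.68
position: [0.5413, -0.2568, 0.2288]
ee_rot: [0.717, 0.697, 0.002, 0.0]
ft_force: [0.1, 0.6, 1.3]
grip_width: 0.003
```

Emit:
{"api": "servo_tool", "payload": {"deltas": [[[0.4,-0.25,2.8],-0.02,0],[[0.4,-0.25,2.8],-0.015,0],[[0.4,-0.25,2.8],0,0],[[0.4,-0.25,2.8],0,0],[[0.4,0,2.8],0,0],[[0,0,1.0],0,0],[[0,0,0],0,0],[[0,0,0],0,0]]}}

```text
clock: 3.35
position: [0.5329, -0.2491, 0.0748]
ee_rot: [0.716, 0.698, -0.0, 0.005]
ft_force: [-0.4, 0.1, 0.0]
grip_width: -0.003
```

```bash
python3 - <<'E'
from h import *
p,d,c=cam('wrist'); cv2.imwrite('pics/w1.png',p); np.savez('w1.npz',p=p,d=d,c=c)
E
```

```text
(no output)
```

View pics/w1.png

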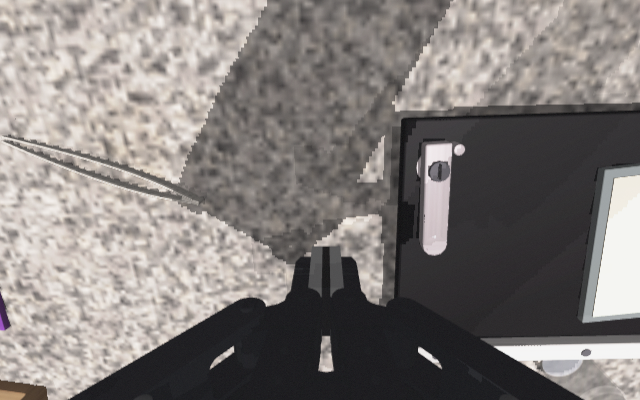

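Emit:
{"api": "servo_tool", "payload": {"deltas": [[[0,0,2.0],-0.03,0],[[0,0,1.0],0,0],[[0,0,0],0,0],[[0,0,0],0,0]]}}

```text
clock: 3.73
position: [0.5376, -0.2515, 0.051]
ee_rot: [0.706, 0.708, 0.002, 0.009]
ft_force: [0.5, -0.5, 0.1]
grip_width: 0.002
```

Emit:
{"api": "servo_tool", "payload": {"deltas": [[[0,-0.5,0.6],0,0],[[1.0,0,0],0,0],[[1.0,0,0],0,0],[[1.0,0,0],0,0],[[0,0,0],0,0]]}}

```text
clock: 4.15
position: [0.5337, -0.2195, 0.0475]
ee_rot: [0.707, 0.707, 0.004, 0.011]
ft_force: [0.4, 0.0, -0.4]
grip_width: -0.0
```

Emit:
{"api": "servo_tool", "payload": {"deltas": [[[0.8,0,0.2],0,0],[[0.8,0,0.1],0,0],[[0.8,0,0],0,0],[[0.8,0,0],0,0],[[0.5,0,0],0,0],[[0,0,0],0,0]]}}

```text
clock: 4.65
position: [0.5346, -0.1778, 0.0446]
ee_rot: [0.707, 0.707, 0.004, 0.012]
ft_force: [1.6, -1.0, -0.2]
grip_width: -0.002
```

Emit:
{"api": "servo_tool", "payload": {"deltas": [[[0.6,-0.6,0],0,0],[[0.5,-0.7,0],0,0],[[0.4,-0.7,0],0,0],[[0,-0.6,0],0,0],[[0,0,0],0,0]]}}

```text
clock: 5.07
position: [0.5122, -0.1607, 0.0457]
ee_rot: [0.706, 0.708, 0.008, 0.017]
ft_force: [2.7, -2.2, -0.4]
grip_width: 0.0
```

Emit:
{"api": "servo_tool", "payload": {"deltas": [[[0,-0.3,0.1],0,0],[[0,-0.3,0],0,0],[[0,0,0],0,0]]}}

```text
clock: 5.32
position: [0.5123, -0.1603, 0.0475]
ee_rot: [0.705, 0.708, 0.013, 0.024]
ft_force: [1.4, -0.6, -0.7]
grip_width: 0.002
```

```bash
python3 - <<'E'
from h import *
np.set_printoptions(precision=3,suppress=True)
o=telemetry.get_obs()
for k in('joint_pos','joint_velocities','tau','position','ee_rot','ft_force','torque'): print(k,np.array(o[k]))
p,d,c=cam('top'); cv2.imwrite('pics/t2.png',cv2.resize(p[160:240,240:370],None,fx=6,fy=6,interpolation=cv2.INTER_CUBIC))
p,d,c=cam('wrist'); cv2.imwrite('pics/w2.png',p)
E
```

```text
joint_pos [-0.328  0.329  0.625  1.966 -0.25   0.865  2.   ]
joint_velocities [-0.007 -0.014 -0.003  0.003 -0.001 -0.018 -0.002]
tau [  0.157 -45.496   7.952 -30.861   0.039  -0.219  -0.01 ]
position [ 0.512 -0.16   0.047]
ee_rot [0.705 0.708 0.013 0.024]
ft_force [ 1.353 -0.634 -0.731]
torque [ 0.083 -0.022 -0.012]
```

View pics/w2.png

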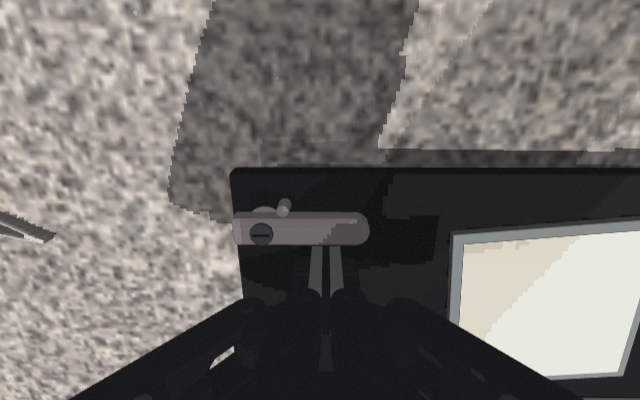

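The wrist picture shows the stop bar back against the dowel (bar 235–370, 228; dowel 285,207), with the plate untouched. I'll back off and go to the plate's near edge.

Emit:
{"api": "servo_tool", "payload": {"deltas": [[[0,0.5,0],0,0],[[0,0,-1.8],0,0],[[0,0,-1.8],0,0],[[0,0,-1.0],0,0],[[2.0,-1.0,0],0,0],[[2.0,-1.0,0],0,0],[[2.0,-1.0,0],0,0],[[2.0,-1.0,0],0,0],[[2.0,-1.2,0],0,0],[[1.0,-1.2,0],0,0],[[0,0,0],0,0]]}}

```text
clock: 6.33
position: [0.4397, -0.0472, 0.0875]
ee_rot: [0.708, 0.706, 0.007, 0.018]
ft_force: [0.3, -1.1, 0.1]
grip_width: -0.004
```

Emit:
{"api": "servo_tool", "payload": {"deltas": [[[0,0,2.0],0,0],[[0,0,1.6],0,0],[[0,0,0.6],0,0],[[0,0,0],0,0],[[0,0,0],0,0]]}}

```text
clock: 6.75
position: [0.4405, -0.0481, 0.0445]
ee_rot: [0.707, 0.707, 0.007, 0.017]
ft_force: [-0.3, -0.0, 0.1]
grip_width: 0.002
```

Emit:
{"api": "servo_tool", "payload": {"deltas": [[[0,0.7,0.2],0,0],[[0,0.7,0],0,0],[[0,0.7,0],0,0],[[0,0.6,0],0,0],[[0,0,0],0,0]]}}

```text
clock: 7.17
position: [0.4725, -0.0487, 0.0457]
ee_rot: [0.708, 0.706, 0.008, 0.018]
ft_force: [-0.4, -0.5, 0.3]
grip_width: 0.002
```

Emit:
{"api": "servo_tool", "payload": {"deltas": [[[0,0,0.3],0,0],[[0,0,0.1],0,0],[[0,0,0],0,0]]}}

```text
clock: 7.42
position: [0.4734, -0.0489, 0.0415]
ee_rot: [0.708, 0.706, 0.008, 0.018]
ft_force: [-0.3, -0.8, -0.1]
grip_width: -0.001
```

Emit:
{"api": "servo_tool", "payload": {"deltas": [[[0,0.4,0],0,0],[[0,0.4,0.02],0,0],[[0,0.4,0.02],0,0],[[0,0.4,0.02],0,0],[[0,0.4,0.02],0,0],[[0,0,0],0,0]]}}

```text
clock: 7.92
position: [0.4938, -0.0487, 0.041]
ee_rot: [0.708, 0.706, 0.007, 0.017]
ft_force: [-0.7, 0.7, 0.2]
grip_width: 0.0
```

Emit:
{"api": "servo_tool", "payload": {"deltas": [[[0,0.3,0.01],0,0],[[0,0.3,0.01],0,0],[[0,0.3,0.01],0,0],[[0,0,0],0,0]]}}

```text
clock: 8.25
position: [0.4956, -0.0486, 0.0403]
ee_rot: [0.708, 0.706, 0.002, 0.009]
ft_force: [-0.6, 0.5, 2.7]
grip_width: -0.0
```

```bash
python3 - <<'E'
from h import *
p,d,c=cam('wrist'); cv2.imwrite('pics/w3.png',p)
E
```

```text
(no output)
```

View pics/w3.png

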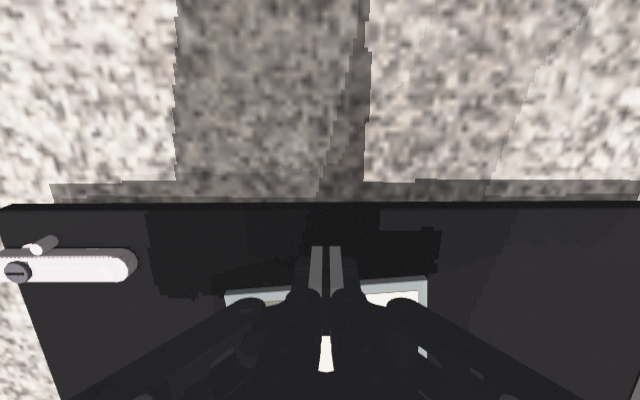

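The plate is moving but still about 4° tilted (near edge 225,292 to 428,277), and Fz 2.7 N says the tip rubs the board. I'll raise it slightly and go on.

Emit:
{"api": "servo_tool", "payload": {"deltas": [[[0,0,-0.15],0,0],[[0,0,-0.05],0,0],[[0,0.3,0.0],0,0],[[0,0.3,0.0],0,0],[[0,0.3,0.0],0,0],[[0,0,0],0,0]]}}

```text
clock: 8.8
position: [0.4971, -0.0472, 0.0401]
ee_rot: [0.708, 0.706, -0.004, 0.002]
ft_force: [-0.2, -1.8, 9.8]
grip_width: -0.002
```

Emit:
{"api": "servo_tool", "payload": {"deltas": [[[0,-0.2,-0.25],0,0],[[0,0,-0.1],0,0],[[0,0,0],0,0]]}}

```text
clock: 9.05
position: [0.4963, -0.0471, 0.0441]
ee_rot: [0.708, 0.707, -0.003, 0.002]
ft_force: [0.3, 0.9, -0.0]
grip_width: -0.003
```

Emit:
{"api": "servo_tool", "payload": {"deltas": [[[0,0.3,0],0,0],[[0,0.3,0],0,0]]}}

```text
clock: 9.22
position: [0.5004, -0.0469, 0.0437]
ee_rot: [0.708, 0.707, -0.004, 0.0]
ft_force: [-22.3, 1.7, 18.4]
grip_width: 0.0
```

Emit:
{"api": "servo_tool", "payload": {"deltas": [[[0,-0.5,0],0,0],[[0,-0.5,0],0,0],[[0,-0.5,-1.0],0,0],[[0,-1.0,-2.0],0,0],[[0,-2.0,-3.0],0,0],[[0,-2.0,-3.0],0,0],[[0,-2.0,-3.0],0,0],[[0,0,0],0,0]]}}

```text
clock: 9.88
position: [0.4135, -0.0469, 0.1676]
ee_rot: [0.708, 0.706, -0.005, 0.002]
ft_force: [1.7, 0.4, 0.3]
grip_width: 0.001
```

```bash
python3 - <<'E'
from h import *
p,d,c=cam('wrist'); p2,d2,c2=cam('top'); np.savez('w4.npz',p=p,c=c)
cv2.imwrite('pics/w4.png',np.vstack([cv2.resize(p,(480,300)),cv2.resize(p2[160:240,240:370],(480,295),interpolation=cv2.INTER_CUBIC)]))
E
```

```text
(no output)
```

View pics/w4.png

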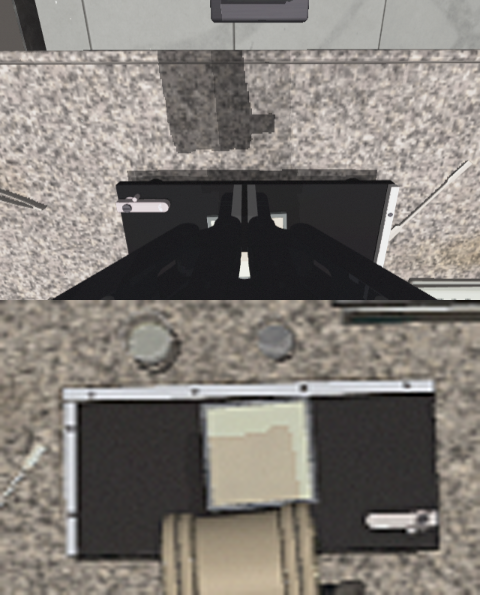

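The top view (lower half) shows the plate still about 3° tilted, with its right far corner on the rail at (308,398) and the left one short of it. I'll push again farther left and higher, in small steps.

Emit:
{"api": "servo_tool", "payload": {"deltas": [[[0.8,1.0,2.5],0,0],[[0.8,1.0,2.5],0,0],[[0.8,1.0,2.5],0,0],[[0,0.5,2.5],0,0],[[0,0,1.5],0,0],[[0,0,0],0,0],[[0,0,0],0,0]]}}

```text
clock: 10.57
position: [0.4504, -0.0241, 0.0374]
ee_rot: [0.708, 0.707, -0.01, 0.002]
ft_force: [0.9, 0.1, 1.2]
grip_width: 0.003
```

Emit:
{"api": "servo_tool", "payload": {"deltas": [[[0,0,-0.6],0,0],[[0,0,0],0,0],[[0,0.5,0],0,0],[[0,0.5,0],0,0],[[0,0.5,0],0,0],[[0,0.5,0],0,0],[[0,0.3,0],0,0],[[0,0,0],0,0]]}}

```text
clock: 11.23
position: [0.4789, -0.0241, 0.0475]
ee_rot: [0.708, 0.706, -0.007, 0.004]
ft_force: [-0.6, 0.3, 0.4]
grip_width: 0.003
```

Emit:
{"api": "servo_tool", "payload": {"deltas": [[[0,0,0.35],0,0],[[0,0,0.05],0,0],[[0,0,0],0,0]]}}

```text
clock: 11.48
position: [0.4789, -0.0243, 0.043]
ee_rot: [0.708, 0.706, -0.007, 0.004]
ft_force: [-0.2, 0.3, -0.2]
grip_width: 0.002
```

Emit:
{"api": "servo_tool", "payload": {"deltas": [[[0,0.2,0],0,0],[[0,0.2,0],0,0],[[0,0.2,0],0,0],[[0,0.2,0],0,0]]}}

```text
clock: 11.82
position: [0.4866, -0.0243, 0.0425]
ee_rot: [0.708, 0.706, -0.007, 0.003]
ft_force: [-0.9, 0.3, 0.9]
grip_width: 0.004
```

Emit:
{"api": "servo_tool", "payload": {"deltas": [[[0,0.2,-0.02],0,0],[[0,0.2,0],0,0],[[0,0.15,0],0,0]]}}

```text
clock: 12.07
position: [0.493, -0.0242, 0.0428]
ee_rot: [0.708, 0.706, -0.007, 0.003]
ft_force: [0.4, -0.0, 0.2]
grip_width: 0.001
```

Emit:
{"api": "servo_tool", "payload": {"deltas": [[[0,0.15,-0.02],0,0],[[0,0.15,0],0,0],[[0,0.15,0],0,0]]}}

```text
clock: 12.32
position: [0.4974, -0.0241, 0.0428]
ee_rot: [0.708, 0.706, -0.008, 0.003]
ft_force: [-6.8, 2.1, 3.1]
grip_width: -0.004
```

Emit:
{"api": "servo_tool", "payload": {"deltas": [[[0,0.12,-0.03],0,0],[[0,0.12,-0.02],0,0]]}}

```text
clock: 12.48
position: [0.4975, -0.0239, 0.0427]
ee_rot: [0.708, 0.706, -0.01, 0.001]
ft_force: [-6.9, 0.2, 7.4]
grip_width: 0.002
```

Emit:
{"api": "servo_tool", "payload": {"deltas": [[[0,0.12,-0.03],0,0],[[0,0.12,-0.02],0,0]]}}

```text
clock: 12.65
position: [0.4975, -0.0239, 0.0428]
ee_rot: [0.708, 0.706, -0.012, -0.002]
ft_force: [-7.2, -0.4, 7.3]
grip_width: -0.003
```

Emit:
{"api": "servo_tool", "payload": {"deltas": [[[0,-0.5,0],0,0],[[0,-1.0,0],0,0],[[0,0,-2.0],0,0],[[0,0,-2.5],0,0],[[1.2,0,-1.0],0,0],[[2.0,2.0,0],0,0],[[2.0,2.0,0],0,0],[[1.0,2.0,0],0,0],[[0.5,2.0,0],0,0],[[0,0,0],0,0]]}}

```text
clock: 13.48
position: [0.5605, 0.0455, 0.0978]
ee_rot: [0.709, 0.705, -0.01, -0.002]
ft_force: [-0.1, 0.1, -0.2]
grip_width: 0.001
```

```bash
python3 - <<'E'
from h import *
o=telemetry.get_obs(); print(o['position'])
p,d,c=cam('wrist'); p2,d2,c2=cam('top'); np.savez('w5.npz',p=p,c=c)
cv2.imwrite('pics/w5.png',np.vstack([cv2.resize(p,(480,300)),cv2.resize(p2[160:240,240:370],(480,295),interpolation=cv2.INTER_CUBIC)]))
E
```

```text
[0.56047228 0.04554625 0.09781067]
```

View pics/w5.png

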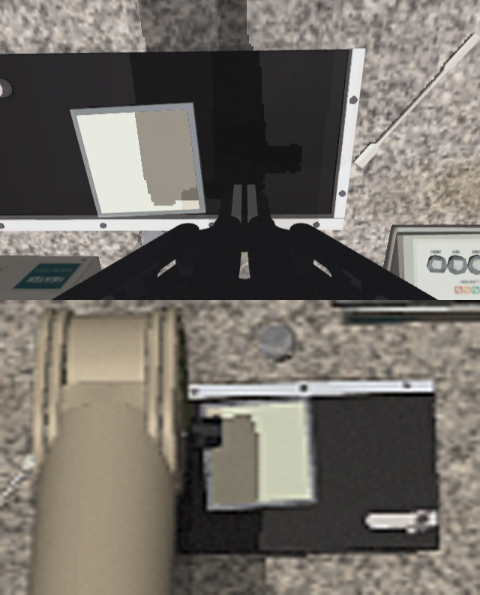

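```bash
cat >> h.py <<'E'
A=.0075; O=np.array([.5427,-.0347])
def toboard(w): 
    w=np.asarray(w)[...,:2]-O; return w@np.array([[np.cos(A),-np.sin(A)],[np.sin(A),np.cos(A)]])
E
python3 - <<'E'
from h import *
z=np.load('w5.npz',allow_pickle=True); p=z['p']; c=z['c'].item()
def S(pts,h): 
    q=np.array(pts,float)*640/480; return np.round(toboard(ray(c,q[:,0],q[:,1],h))*1000,1).tolist()
print('plate',S([(71,109),(192,103),(204,212),(100,216)],.045))
print('near edge',S([(0,55),(355,49)],.04)); print('rail top inner',S([(110,217),(220,218),(338,219)],.048),'stop tip',S([(12,88)],.05))
print('lip inner',S([(350,52),(335,217)],.048))
cv2.imwrite('pics/w5z.png',cv2.resize(p[120:300,60:330],None,fx=2.9,fy=2.9,interpolation=cv2.INTER_CUBIC))
E
```

```text
plate [[-32.2, -57.9], [-35.8, 39.0], [62.0, 42.5], [65.6, -53.1]]
near edge [[-73.4, -107.2], [-74.0, 163.8]]
rail top inner [[64.8, -42.1], [66.3, 57.1], [67.9, 162.5]] stop tip [[-49.2, -95.8]]
lip inner [[-71.5, 157.2], [65.9, 159.7]]
```

View pics/w5z.png

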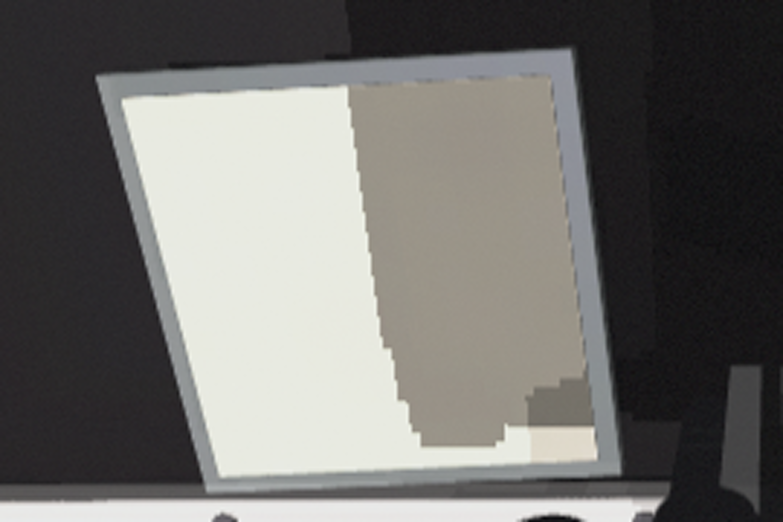

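The right far corner is on the rail and the left one still has a gap of about 4 mm. The sticking matches the downward friction (Fz ≈ Fx). I'll push again at the left of the near edge, with a small upward share to unload it.

Emit:
{"api": "servo_tool", "payload": {"deltas": [[[-1.0,-2.0,0],0,0],[[-1.0,-2.0,0],0,0],[[-1.5,-2.2,0],0,0],[[-1.3,-2.2,0],0,0],[[0,-1.0,1.0],0,0],[[0,0,2.0],0,0],[[0,0,2.0],0,0],[[0,0,0],0,0],[[0,0,0],0,0]]}}

```text
clock: 14.33
position: [0.4477, -0.0107, 0.0475]
ee_rot: [0.712, 0.702, -0.011, -0.005]
ft_force: [1.0, -0.2, 0.8]
grip_width: -0.002
```

Emit:
{"api": "servo_tool", "payload": {"deltas": [[[0,1.0,0],-0.01,0],[[0,1.0,0],-0.01,0],[[0,1.0,0.2],0,0],[[0,0.5,0.1],0,0],[[0,0,0],0,0]]}}

```text
clock: 14.75
position: [0.4882, -0.0105, 0.0475]
ee_rot: [0.704, 0.711, -0.008, -0.004]
ft_force: [-0.2, 0.1, 0.1]
grip_width: -0.001
```

Emit:
{"api": "servo_tool", "payload": {"deltas": [[[0,0,0.4],0,0],[[0,0,0.1],0,0],[[0,0,0],0,0]]}}

```text
clock: 15.0
position: [0.4892, -0.0108, 0.0427]
ee_rot: [0.703, 0.711, -0.008, -0.004]
ft_force: [-0.0, -0.2, -0.0]
grip_width: -0.002
```

Emit:
{"api": "servo_tool", "payload": {"deltas": [[[0,0.2,-0.02],0,0],[[0,0.2,-0.02],0,0],[[0,0.15,-0.03],0,0],[[0,0.15,-0.03],0,0]]}}

```text
clock: 15.33
position: [0.4958, -0.0105, 0.0436]
ee_rot: [0.703, 0.711, -0.008, -0.004]
ft_force: [0.0, 1.3, -0.5]
grip_width: -0.005
```

Emit:
{"api": "servo_tool", "payload": {"deltas": [[[0,0.15,0.02],0,0],[[0,0.15,0],0,0]]}}

```text
clock: 15.5
position: [0.4984, -0.0102, 0.0433]
ee_rot: [0.703, 0.711, -0.009, -0.005]
ft_force: [-5.3, 1.5, 3.7]
grip_width: 0.003
```

Emit:
{"api": "servo_tool", "payload": {"deltas": [[[0,0.15,-0.04],0,0],[[0,0.15,-0.06],0,0]]}}

```text
clock: 15.67
position: [0.5006, -0.0097, 0.0439]
ee_rot: [0.703, 0.711, -0.009, -0.006]
ft_force: [-0.6, 0.6, 0.8]
grip_width: -0.001
```

Emit:
{"api": "servo_tool", "payload": {"deltas": [[[0,0.15,-0.03],0,0],[[0,0.15,-0.03],0,0]]}}

```text
clock: 15.83
position: [0.5015, -0.0096, 0.0438]
ee_rot: [0.703, 0.711, -0.011, -0.008]
ft_force: [-11.2, 0.9, 6.8]
grip_width: -0.002
```

Emit:
{"api": "servo_tool", "payload": {"deltas": [[[0,0.12,-0.02],0,0],[[0,0.12,-0.05],0,0]]}}

```text
clock: 16.0
position: [0.5014, -0.0096, 0.044]
ee_rot: [0.703, 0.711, -0.013, -0.01]
ft_force: [-8.8, 1.1, 5.7]
grip_width: 0.003
```

Emit:
{"api": "servo_tool", "payload": {"deltas": [[[0,-0.5,0],0,0],[[0,-1.0,0],0,0],[[0,0,-2.0],0,0],[[0,0,-2.5],0,0],[[1.2,0,-1.0],0,0],[[2.0,2.0,0],0,0],[[1.5,2.0,0],0,0],[[1.0,2.0,0],0,0],[[0,1.7,0],0,0],[[0,0,0],0,0]]}}

```text
clock: 16.83
position: [0.5652, 0.0484, 0.1009]
ee_rot: [0.705, 0.71, -0.009, -0.007]
ft_force: [-1.3, -0.4, -0.6]
grip_width: 0.001
```

```bash
cat >> h.py <<'E'
def rect(p,c,h=.045,s=3.,x0=-85,x1=85,y0=-215,y1=175):
    """rectified image at height h; rows=board x (down=+x), cols=board y, s px/mm"""
    X,Y=np.mgrid[x0:x1:1/s,y0:y1:1/s]
    B=np.stack([X,Y],-1).reshape(-1,2)/1000
    R=np.array([[np.cos(A),np.sin(A)],[-np.sin(A),np.cos(A)]])
    w=B@R+O; w=np.c_[w,np.full(len(w),h)]
    K=np.array([[c['fx'],0,c['cx']],[0,c['fy'],c['cy']],[0,0,1]])
    q=cv2.projectPoints(w,np.array(c['rvec'],float),np.array(c['tvec'],float),K,None)[0].reshape(X.shape+(2,)).astype(np.float32)
    return cv2.remap(p,q[...,0],q[...,1],cv2.INTER_LINEAR)
E
python3 - <<'E'
from h import *
print(telemetry.get_obs()['position'])
p,d,c=cam('wrist'); np.savez('w6.npz',p=p,c=c)
r=rect(p,c); cv2.imwrite('pics/r6.png',cv2.resize(r,(780,340)))
E
```

```text
[0.56516554 0.04841467 0.10085991]
```

View pics/r6.png

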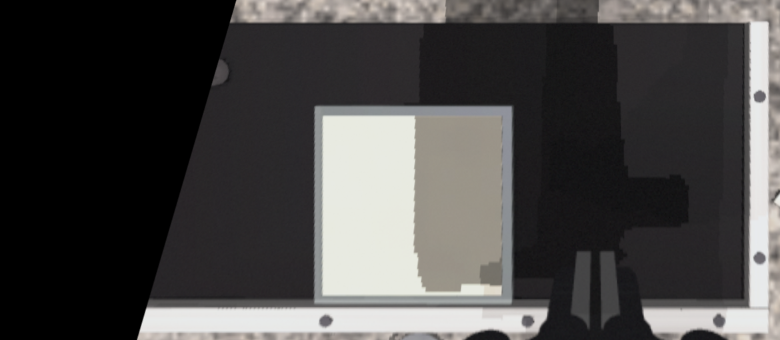

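The plate is now square and flush (rectified view: plate 315–512 columns, far edge on the rail at row 303; board y ≈ −8 mm). Next I'll lower beside the +y edge and push along the rail, about 142 mm.

Emit:
{"api": "servo_tool", "payload": {"deltas": [[[0,-0.6,2.0],0,0],[[0,0,2.0],0,0],[[0,0,1.2],0,0],[[0,0,0.3],0,0],[[0,0,0],0,0],[[0,0,0],0,0]]}}

```text
clock: 17.38
position: [0.5539, 0.0461, 0.0455]
ee_rot: [0.706, 0.708, -0.009, -0.006]
ft_force: [0.9, 0.3, 0.1]
grip_width: 0.003
```

Emit:
{"api": "servo_tool", "payload": {"deltas": [[[0,0.4,0.2],-0.003,0],[[0,0,0.1],0,0],[[-0.5,0,0],0,0],[[-0.5,0,0],0,0],[[-0.4,0,0],0,0],[[0,0,0],0,0]]}}

```text
clock: 17.88
position: [0.5604, 0.0305, 0.0454]
ee_rot: [0.705, 0.71, -0.007, -0.005]
ft_force: [0.4, -0.1, -0.2]
grip_width: 0.003
```

Emit:
{"api": "servo_tool", "payload": {"deltas": [[[0,-0.2,0.2],0,0],[[0,0,0.1],0,0],[[0,0,0],0,0]]}}

```text
clock: 18.13
position: [0.5583, 0.0297, 0.0424]
ee_rot: [0.705, 0.709, -0.007, -0.005]
ft_force: [0.5, -0.2, 0.1]
grip_width: -0.003
```

Emit:
{"api": "servo_tool", "payload": {"deltas": [[[-0.3,0,0],0,0],[[-0.3,0,0.03],0,0],[[-0.3,0,0.02],0,0],[[-0.3,0,0.02],0,0],[[-0.3,0,0.02],0,0]]}}

```text
clock: 18.55
position: [0.5582, 0.0145, 0.0413]
ee_rot: [0.704, 0.71, -0.007, -0.005]
ft_force: [-0.7, -0.1, 0.7]
grip_width: -0.003
```

Emit:
{"api": "servo_tool", "payload": {"deltas": [[[-0.3,0,-0.1],0,0],[[-0.4,0,0],0,0],[[-0.4,0,0],0,0],[[-0.4,0,0],0,0],[[-0.4,0,0],0,0],[[-0.4,0,0],0,0],[[-0.4,0,0],0,0],[[-0.4,0,0],0,0]]}}

```text
clock: 19.22
position: [0.5583, -0.019, 0.0423]
ee_rot: [0.704, 0.71, -0.006, -0.006]
ft_force: [0.3, 0.7, 1.1]
grip_width: 0.002
```

Smooth, low force. Continuing.

Emit:
{"api": "servo_tool", "payload": {"deltas": [[[-0.5,0,0],0,0],[[-0.5,0,0],0,0],[[-0.5,0,0],0,0],[[-0.5,0,0],0,0],[[-0.5,0,0],0,0],[[-0.5,0,0],0,0],[[-0.5,0,0],0,0],[[-0.5,0,0],0,0]]}}

```text
clock: 19.88
position: [0.5585, -0.0635, 0.0423]
ee_rot: [0.704, 0.71, -0.006, -0.006]
ft_force: [0.3, 0.4, -0.3]
grip_width: -0.004
```

Emit:
{"api": "servo_tool", "payload": {"deltas": [[[-0.5,0,0],0,0],[[-0.5,0,0],0,0],[[-0.5,0,0],0,0],[[-0.5,0,0],0,0],[[-0.5,0,0],0,0],[[-0.5,0,0],0,0],[[-0.4,0,0],0,0],[[-0.3,0,0],0,0],[[0,0,0],0,0]]}}

```text
clock: 20.63
position: [0.5586, -0.1064, 0.0423]
ee_rot: [0.705, 0.709, -0.007, -0.005]
ft_force: [-0.9, -0.3, 0.2]
grip_width: -0.001
```

```bash
python3 - <<'E'
from h import *
p2,d,c2=cam('top'); p,d,c=cam('wrist'); np.savez('w7.npz',p=p,c=c,p2=p2,c2=c2)
r=cv2.resize(rect(p,c),(585,255)); r2=cv2.resize(rect(p2,c2),(585,255))
cv2.imwrite('pics/r7.png',np.vstack([r,r2]))
E
```

```text
(no output)
```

View pics/r7.png

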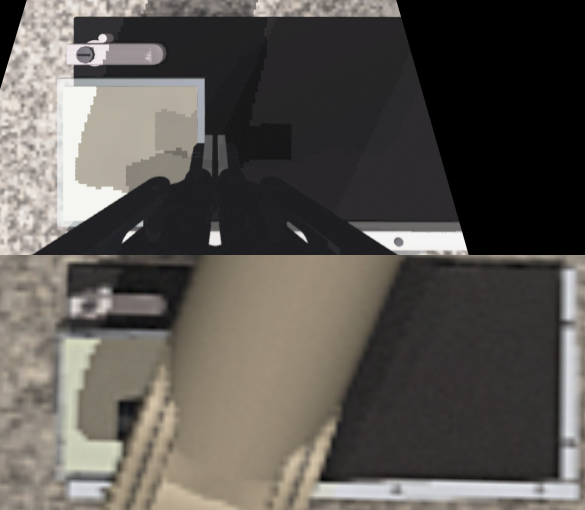

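Currently the plate overhangs about 6–8 mm (plate end at column 58, board end about 70) and is square. The stop is still back. About 23 mm to go.

Emit:
{"api": "servo_tool", "payload": {"deltas": [[[-0.4,0,0],0,0],[[-0.4,0,0],0,0],[[-0.4,0,0],0,0],[[-0.4,0,0],0,0],[[-0.4,0,0],0,0],[[-0.3,0,0],0,0],[[0,0,0],0,0]]}}

```text
clock: 21.32
position: [0.559, -0.1297, 0.0423]
ee_rot: [0.704, 0.71, -0.006, -0.006]
ft_force: [0.7, 0.6, -0.4]
grip_width: 0.002
```

Emit:
{"api": "servo_tool", "payload": {"deltas": [[[1.0,0,0],0,0],[[2.0,0,0],0,0],[[2.0,0,-2.0],0,0],[[1.5,0,-3.0],0,0],[[1.0,0,-3.0],0,0],[[1.0,0,-3.0],0,0],[[0,0,0],0,0],[[0,0,0],0,0]]}}

```text
clock: 21.98
position: [0.5586, -0.0375, 0.1554]
ee_rot: [0.704, 0.71, -0.008, -0.006]
ft_force: [-0.0, -0.4, -0.9]
grip_width: -0.001
```

```bash
python3 - <<'E'
from h import *
p2,d,c2=cam('top'); p,d,c=cam('wrist'); np.savez('w8.npz',p=p,c=c,p2=p2,c2=c2)
r=cv2.resize(rect(p,c)[:,:720],None,fx=.8,fy=.8); r2=rect(p,c,.048)[:,:720]
r4=rect(p,c,.04)[:,:720]
cv2.imwrite('pics/r8.png',r)
g=rect(p,c).astype(int).mean(2)
for y in (-190,-175,-150,-125,-110):
    col=g[:,int((y+215)*3)]; dd=np.diff(cv2.GaussianBlur(col.astype(np.float32).reshape(-1,1),(1,5),0).ravel()); k=np.argsort(-abs(dd))[:8]
    print('y',y,sorted((round(-85+i/3,1),round(float(dd[i]),0)) for i in k))
for h,x in ((.045,-20),(.045,0),(.045,30),(.04,-60),(.04,-42)):
    row=rect(p,c,h).astype(int).mean(2)[int((x+85)*3),:540]; dd=np.diff(cv2.GaussianBlur(row.astype(np.float32).reshape(1,-1),(5,1),0).ravel()); k=np.argsort(-abs(dd))[:8]
    print('x',x,sorted((round(-215+i/3,1),round(float(dd[i]),0)) for i in k))
E
```

```text
y -190 [(np.float64(-66.7), 9.0), (np.float64(-66.3), 10.0), (np.float64(-66.0), 9.0), (np.float64(-52.3), 9.0), (np.float64(-52.0), 9.0), (np.float64(-32.3), 12.0), (np.float64(-32.0), 13.0), (np.float64(-31.7), 10.0)]
y -175 [(np.float64(-38.0), -12.0), (np.float64(-33.0), 12.0), (np.float64(-32.7), 24.0), (np.float64(-32.3), 26.0), (np.float64(-32.0), 20.0), (np.float64(-31.7), 12.0), (np.float64(66.3), -12.0), (np.float64(66.7), -12.0)]
y -150 [(np.float64(-74.7), -23.0), (np.float64(-74.3), -30.0), (np.float64(-74.0), -29.0), (np.float64(-58.0), 23.0), (np.float64(-41.0), -22.0), (np.float64(-40.7), -27.0), (np.float64(-40.3), -24.0), (np.float64(-32.7), 23.0)]
y -125 [(np.float64(-74.3), -24.0), (np.float64(-56.7), 25.0), (np.float64(-56.3), 30.0), (np.float64(-56.0), 30.0), (np.float64(-55.7), 25.0), (np.float64(-42.7), -27.0), (np.float64(-42.3), -31.0), (np.float64(-42.0), -30.0)]
y -110 [(np.float64(-75.0), -26.0), (np.float64(-55.3), 27.0), (np.float64(-55.0), 27.0), (np.float64(-43.3), -28.0), (np.float64(-43.0), -29.0), (np.float64(-42.7), -27.0), (np.float64(68.3), 25.0
[... 509 characters left out ...]
(np.float64(-200.7), 14.0), (np.float64(-107.3), -16.0), (np.float64(-107.0), -18.0), (np.float64(-106.7), -17.0), (np.float64(-106.3), -13.0), (np.float64(-102.0), -16.0), (np.float64(-101.7), -24.0), (np.float64(-101.3), -22.0)]
x -60 [(np.float64(-169.7), -25.0), (np.float64(-169.3), -23.0), (np.float64(-153.0), 36.0), (np.float64(-152.7), 38.0), (np.float64(-152.3), 30.0), (np.float64(-147.3), -28.0), (np.float64(-147.0), -33.0), (np.float64(-146.7), -27.0)]
x -42 [(np.float64(-114.3), -7.0), (np.float64(-114.0), -9.0), (np.float64(-113.7), -8.0), (np.float64(-113.0), -8.0), (np.float64(-112.7), -12.0), (np.float64(-112.3), -14.0), (np.float64(-112.0), -12.0), (np.float64(-111.7), -9.0)]
```

View pics/r8.png

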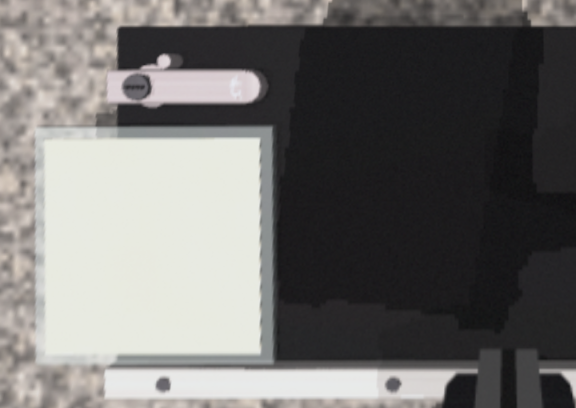

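```bash
python3 - <<'E'
from h import *
z=np.load('w8.npz',allow_pickle=True); p=z['p']; c=z['c'].item()
def edge(h,y,lo,hi,s):
    col=rect(p,c,h).astype(np.float32).mean(2)[:,int((y+215)*3)-3:int((y+215)*3)+4].mean(1)
    d=np.diff(cv2.GaussianBlur(col.reshape(-1,1),(1,5),0).ravel())*s; a,b=int((lo+85)*3),int((hi+85)*3)
    return round(-85+(a+np.argmax(d[a:b]))/3,1)
for y in(-163,-150,-135,-120,-106): print(y,'board near',edge(.04,y,-82,-68,-1),'plate near',edge(.045,y,-38,-28,1),'plate far',edge(.045,y,63,67.5,-1),'rail inner top',edge(.048,y,62,72,1))
E
```

```text
-163 board near -74.3 plate near -32.7 plate far 63.0 rail inner top 67.0
-150 board near -74.3 plate near -32.7 plate far 63.0 rail inner top 66.7
-135 board near -74.3 plate near -32.7 plate far 63.0 rail inner top 67.0
-120 board near -74.3 plate near -32.7 plate far 66.3 rail inner top 66.7
-106 board near -75.0 plate near -32.7 plate far 66.7 rail inner top 67.0
```

The plate is flush (gap about 0.3 mm, tilt about 0), overhangs about 31 mm, and the stop is fully back. The arm is clear at z = 0.155. Handing in.

```bash
python3 -c "
from h import *
print(order.hand_in())"
```

```text
the job is handed in; nothing more can be done
None
```

The job is handed in at about 22 s on the clock: the stop is swung back, and the plate is flush against the rail and overhanging the open end. No verdict came back, so these are my own last checks.

**What I did:** With the shut fingertips I swung the stop back onto its dowel. I then squared the plate against the rail by its near edge and pushed it along the rail by its +y edge.

**Last checks, from the wrist camera:**
- **Stop:** the bar is parallel to the board's long side and rests at the dowel, about 1.57 rad.
- **Plate:** the gap to the rail is about 0.3 mm, the tilt about 0, and the centre is at board y of about −151 mm. That gives an overhang of about 31 mm.
- **Arm:** it was raised clear (z 0.155 m), touching nothing.

**What went wrong or disagreed:**
- **Jammed pushes:** the first two pushes into the rail stuck with the plate about 3° skewed, because of downward friction at the tip. Force readings there reached 22 N sideways and 18 N vertically. A third push at the left end of the near edge, with a slight upward share, squared it.
- **Tip on the board:** during the first of those pushes the tip also rubbed the board with up to about 10 N.
- **Camera offset:** my board frame from the top camera differs from the wrist view by about 2–3 mm in x. I therefore judged flushness from distances within one picture, where the plate's near edge came out 41.6 mm from the board's, against 42.5 mm expected.
- **Bystanders:** I did not measure the beaker, bottle or spatula again at the end.

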